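# Set the bag sealer's time lever to the third click

### The arm

A 6-joint arm with a two-finger parallel gripper is mounted at the origin on the work surface. World frame = base frame: x ahead of the robot, y to its left, z up, the work surface at z = 0. Lengths are in m, angles in rad, forces in N, time in s.
With the tool pointing down it reaches from about 0.35 to 0.975 m from the base axis. Payload 4.9 kg.
Tool frame: the origin (TCP) lies where the fingers leave the gripper's body, on its centre line; the fingertips stand 73 mm ahead of it and the grasp point (between the pads) lies 54 mm ahead of it; z points along the fingers, y is the direction in which the jaws open and shut (so a half turn about z gives the same grasp; the last joint's range is limited). The gripper opens to 85 mm and grips with 20 to 120 N. Pads are 22 mm wide; open, the fingers measure 114 mm over their backs; the gripper's body (76 mm by 85 mm) begins 54 mm behind the grasp point. The pads swing forward as they close: fully open they stand 13 mm farther back than shut.
Start: joints at [-1.455, 0.053, 1.613, -0, 1.476, -0.119], TCP at [0.145, -0.608, 0.304] pointing down, gripper open.
Joint ranges: [-3.01, 3.01], [-1.01, 2.22], [0.06, 2.58], [-1.02, 4.17], [0.09, 2.62], [-3.14, 3.14]. Speed limits (rad/s): [2.57, 2.57, 3.14, 3.14, 3.14, 3.14].

### API

Orientations are given as a rotation vector (axis times angle).
In Python, from station import monitor, vision, workorder gives the robot as it stands.
- The arm moves only by the tool arm_command, never from a script. Its argument "rows" is text: rows parted by semicolons, each of 6 numbers parted by spaces: the shift along the world's x, y, z in mm, then the turn, a rotation vector about the world's x, y, z in degrees. In form: tx ty tz wx wy wz; .... A call has 1 to 12 rows; each row is the pose to reach, as a shift and turn from the pose measured when the call began; what a row does not reach only later rows make up. A row lasts 1/8 s, in which the tool goes at most 62.5 mm and 10.7 degrees, less where a joint would pass 70% of its speed; a pose out of reach is approached as far as the arm can. A call with a gripper value outside its range is refused whole. "jaw" is the opening, from 0 (shut) to 1 (fully open), set as the call begins (left out, the last holds). The fingers move at their own pace and stop on an object; "squeeze" is the grip in N (left out, the last holds). Time passes only in rows, so rows that repeat a pose let the fingers close. It gives the time, the measured TCP pose, the force and the opening at its end, in the units of the state.
- monitor.get_obs(): the state, without advancing time (a new reading comes with each control period).
- vision.get_image(name): name is "side" or "top"; returns a dict with "frame" (384x512x3 uint8, red, green, blue), "vfov" (degrees; the focal length in pixels is half the picture's height over the tangent of half this angle, whatever the lens; pixels are square), "cx", "cy" (the principal point, pixels), "distortion" ([k1, k2, p1, p2, k3] as OpenCV has them; the pictures are not rectified), "R" (3x3) and "t" (3): a world point X has camera coordinates R X + t. Camera axes: x right, y down, z forward; pixel columns grow to the right and rows downward; lengths in m; the calibration is good to about 2 mm. A picture is of the moment at which its call begins. There is no depth.
- workorder.finish_job(): hands the job in, once; it reports no verdict.
The state is a dict: "t": time; "q": joint angles; "dq": joint speeds; "effort": joint torques, N m; "tool_pos": TCP position; "tool_rot": TCP orientation; "contact_force": force on the tool from outside, world axes, zero at the start; "wrist_torque": the same for the moment, N m; "opening": finger opening in m.
Only numpy, scipy, OpenCV 4.12 (cv2) and the standard library are available. Lean on these libraries where they do the work, as an engineer would, in place of code of your own. Each camera call takes 0.05 s, during which the arm holds its last target. There are 200 camera calls.

### The job

Someone left the time lever of the bench bag sealer on an unknown setting. Using only the fingertips, without gripping it, gently push the lever all the way back to its off stop (the end with the round eye in the slot), then push it the other way, counting clicks, and leave it resting in the third click from off, never running it past that click. Do not force the lever or shift the can, jar and carton around the sealer.

Things in the scene. Friction and masses are not known exactly. Their poses are not given: they have to be found in the camera images.
- sealer: White bag sealer, fixed: case 200 (its x) by 340 (its y) mm, flat deck 60 mm above the table. Origin on the table under the case's centre; x points away from the robot, y to the robot's left at yaw 0 (yaw within 0.5 rad), z up. Sealing jaws up to 114 mm high stand at its x = 45 to 91 mm, dark pivot block at the +y end. The rest of the deck is bare but for the lever slot along y at x = -45 mm.
- slot_off (a point): Centre of the round black eye, 17 mm across, at the off end of the slot, on the deck (61 mm above the table), at the sealer's x = -45, y = -49 mm. Axes as the sealer's. The slot runs 102 mm from here along the sealer's +y, towards the pivot-block end.
- lever_top (a point): Centre of the top of the lever, 102 mm above the table. The lever is an upright black thumb tab in the slot, 34 mm wide across the slot, 12 mm thick along it, reaching from 4 to 42 mm above the deck. Axes as the sealer's. It slides only along the sealer's y.
- lever (a joint): Lever travel, m, growing along the sealer's +y. 0 = off stop (lever at its y = -45 mm); clicks at 0.018, 0.036, 0.054 (third), 0.072, 0.090. Starts in the first or second (rarely poised midway). A spring detent holds each click and off: leaving one takes about 5 N, falling towards midway to the next, past which the lever snaps ahead 9 mm and stays. Pushed slowly it skips none.
- can: Food can with a red band, 74 mm across, 110 mm high, loose, 0.46 kg; origin under its centre. Stands at one side of the sealer or beyond it. Leave it alone.
- jar: Jar of sauce, 70 mm across, 125 mm high with its yellow lid, loose, 0.55 kg; origin under its centre. Stands at one side of the sealer or beyond it. Leave it alone.
- carton: Cardboard carton 55 by 120 by 75 mm high, loose, 0.25 kg; origin under its centre. Stands at one side of the sealer or beyond it. Leave it alone.

How it is judged:
On the way, in this order (a step that is already met when the one before it is completed fails the run):
1. the lever is pushed back to its off stop (value of joint lever below 0.004 m), for 0.2 s.
2. the lever rests in the third click (value of joint lever between 0.05 and 0.058 m), for 0.2 s.
At the end, for the whole second after the job is handed in: The lever rests still in the third click from off (54 mm of travel, within 4 mm), after having been at its off stop (within 4 mm); can, jar and carton are within 25 mm of where they stood (all of step 2 and velocity of joint lever between -0.005 and 0.005 m/s and distance of each of can, jar, carton from where it was at the start of the episode below 0.025 m); the robot touches nothing.
It fails at once if the lever is run past the third click (more than 63 mm from off) (value of joint lever above 0.063 m).
It fails at once if the sealer or its lever is gripped or forced (more than 25 N) (contact force between any of the fingers, the arm and sealer above 25 N).
It fails at once if the can, jar or carton is shifted or lifted more than 25 mm (distance of any of can, jar, carton from where it was at the start of the episode above 0.025 m).
It also fails if it takes over 58 s, if anything falls off the work surface, if the arm or the gripper's body presses on something with over 40 N, if the wrist force passes 120 N, or if a joint passes its speed limit or range.

## Working session

There is one attempt and no reset: what is moved stays moved. The work goes in short steps, Python scripts to look and compute and a tool call to move; the robot and the scene stay as the last step left them, time stands still between calls to the robot, and variables do not carry over. Pictures are saved under pics/ and viewed, about 8 in all and at most 12, crops included, and the job is handed in when it is done.

Besides the shell and the picture viewer there is one more tool, called after ">>>" as name(argument=value, ...), one argument or row to a line, values as JSON. arm_command: Moves the arm, as the interface text tells. Its arguments: {"type":"object","properties":{"rows":{"type":"string"},"jaw":{"type":"number"},"squeeze":{"type":"number"}},"required":["rows"]}

```bash
mkdir -p pics; cat > h.py <<'E'
import numpy as np, cv2
from station import monitor, vision, workorder
def cam(n):
    d=vision.get_image(n); f=d["frame"]; h=f.shape[0]
    fl=h/2/np.tan(np.radians(d["vfov"])/2)
    d["K"]=np.array([[fl,0,d["cx"]],[0,fl,d["cy"]],[0,0,1]]); d["D"]=np.array(d["distortion"],float)
    d["R"]=np.array(d["R"]);d["t"]=np.array(d["t"]); d["bgr"]=f[:,:,::-1].copy(); return d
def ray(d,uv,z):
    p=cv2.undistortPoints(np.array(uv,float).reshape(-1,1,2),d["K"],d["D"]).reshape(-1,2)
    v=np.c_[p,np.ones(len(p))]@d["R"]; c=-d["R"].T@d["t"]
    return c+v*((z-c[2])/v[:,2])[:,None]
def proj(d,X):
    return cv2.projectPoints(np.array(X,float).reshape(-1,1,3),cv2.Rodrigues(d["R"])[0],d["t"],d["K"],d["D"])[0].reshape(-1,2)
E
python3 - <<'E'
from h import *
print(monitor.get_obs())
a=cam("top");b=cam("side")
for n,d in(("top",a),("side",b)):
    cv2.imwrite(f"pics/{n}0.png",cv2.resize(d["bgr"],(800,600))); print(n,-d["R"].T@d["t"])
E
```

```text
{'t': 0.0, 'q': array([-1.45502949e+00,  5.34065878e-02,  1.61427820e+00, -6.58044011e-06,
        1.47599252e+00, -1.19009240e-01]), 'dq': array([ 4.65912739e-04, -1.90766655e-03, -5.02692843e-04,  2.02177689e-03,
        1.14147769e-03,  5.05223980e-05]), 'effort': array([ 3.41464411e-04, -3.93683374e+01, -3.70175314e+01, -4.83880319e-05,
        7.17724470e-03, -1.06565658e-06]), 'tool_pos': array([ 0.14533019, -0.60739097,  0.30264146]), 'tool_rot': array([-3.11790157e+00, -3.67695831e-01,  4.97703787e-06]), 'contact_force': array([ 0.20656363, -0.30259715, -0.85385831]), 'wrist_torque': array([-0.03935941,  0.01121785, -0.03095359]), 'opening': 0.0857067216814528}
top [0.41353261 0.06157808 1.12853763]
side [ 0.56337372 -0.65105724  0.73872537]
```

View pics/top0.png

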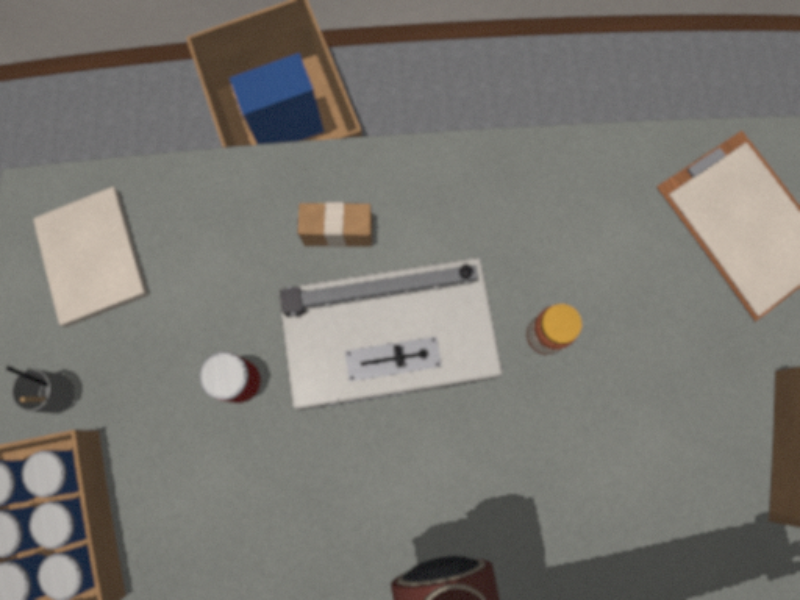

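View pics/side0.png

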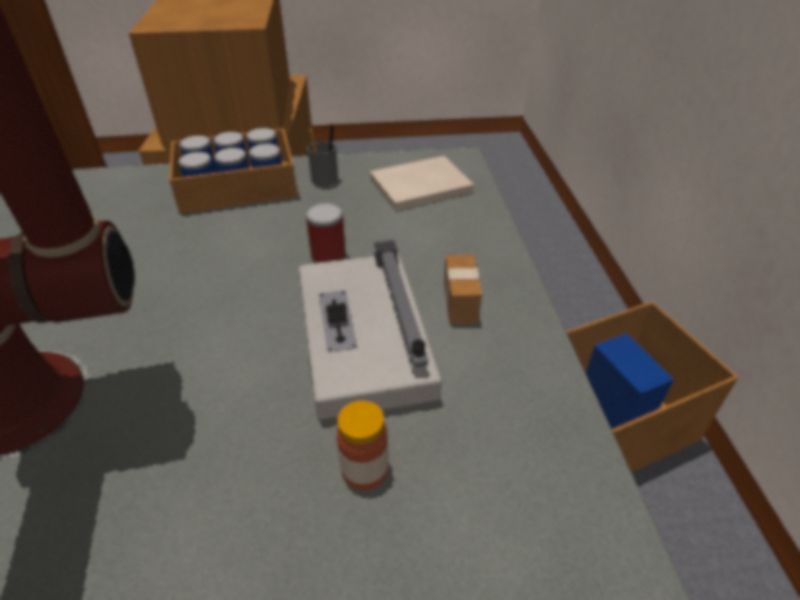

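The top view shows the sealer with its eye at about (424,353) and lever at about (400,355) in the 800 px picture. The can is at its left, the jar at its right and the carton beyond it. Next I'll measure these.

```bash
python3 - <<'E'
from h import *
for n,(x0,y0,x1,y1) in (("top",(212,205,292,255)),("side",(195,175,240,235))):
    d=cam(n); im=d["bgr"]; s=10 if n=="top" else 10
    c=cv2.resize(im[y0:y1,x0:x1],None,fx=s,fy=s,interpolation=cv2.INTER_CUBIC)
    cv2.imwrite(f"pics/{n}1.png",c[:600,:800])
    if n=="top":
        hsv=cv2.cvtColor(im,cv2.COLOR_BGR2HSV); g=hsv[...,2]
        # deck outline
        m=((hsv[...,1]<30)&(g>140)).astype(np.uint8); m[:, :175]=0;m[:,330:]=0;m[:150]=0;m[270:]=0
        m=cv2.morphologyEx(m,cv2.MORPH_CLOSE,np.ones((15,15)))
        cs=max(cv2.findContours(m,0,1)[0],key=cv2.contourArea)
        W=ray(d,cs.reshape(-1,2),0.06)[:,:2]; r=cv2.minAreaRect((W*1000).astype(np.float32)); print("rect",r)
        k=(im.max(2)<75).astype(np.uint8); k[:y0]=0;k[y1:]=0;k[:,:x0]=0;k[:,x1:]=0
        ys,xs=np.nonzero(k); print("dark",len(xs),xs.min(),xs.max())
        for x in range(xs.min(),xs.max()+1):
            q=ys[xs==x]; print(x,len(q),round(q.mean(),1) if len(q) else '',end='; ')
        # can/jar/carton rough
        print(ray(d,[(224*.64,376*.64)],.11),ray(d,[(562*.64,325*.64)],.125),ray(d,[(335*.64,220*.64)],.075))
E
```

```text
rect ((581.5538330078125, 74.67488098144531), (198.6512908935547, 338.138427734375), 5.043757438659668)
dark 87 233 272
233 1 232.0; 234 0 ; 235 0 ; 236 0 ; 237 0 ; 238 0 ; 239 1 231.0; 240 1 231.0; 241 1 231.0; 242 1 231.0; 243 0 ; 244 1 230.0; 245 1 230.0; 246 1 230.0; 247 1 230.0; 248 0 ; 249 0 ; 250 1 229.0; 251 1 229.0; 252 1 229.0; 253 9 226.0; 254 11 227.0; 255 12 227.5; 256 12 227.5; 257 8 229.5; 258 4 228.5; 259 1 228.0; 260 0 ; 261 0 ; 262 0 ; 263 0 ; 264 0 ; 265 0 ; 266 0 ; 267 0 ; 268 2 226.5; 269 3 226.0; 270 5 226.0; 271 5 226.0; 272 3 226.0; [[0.52102823 0.32966076 0.11      ]] [[ 0.56017968 -0.19200927  0.125     ]] [[0.76989874 0.14976585 0.075     ]]
```

View pics/top1.png

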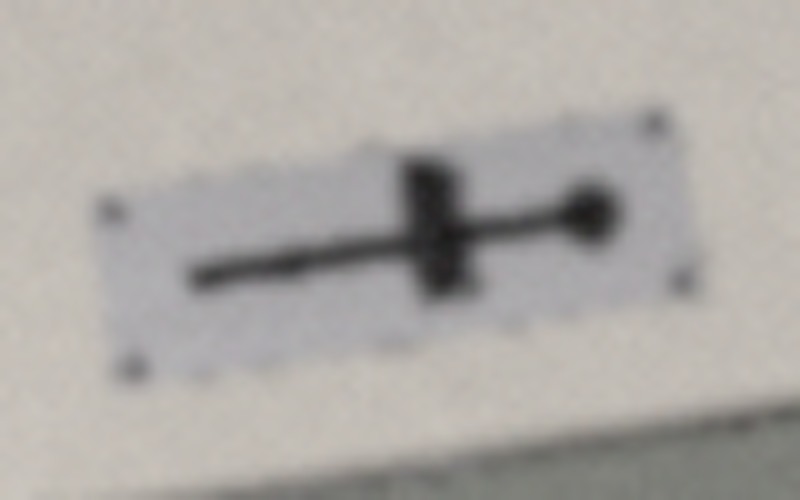

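The crop shows the eye at (590,213), the far slot end at (195,278) and the lever at about (432,228), with the scale ×10.

```bash
python3 - <<'E'
from h import *
d=cam("top")
px=lambda u,v:(212+u/10-.45,205+v/10-.45)
e=ray(d,[px(590,213)],.061)[0]; s=ray(d,[px(190,279)],.061)[0]
print(e,s,np.linalg.norm(e-s)); v=(s-e)[:2]; print("yaw slot",np.degrees(np.arctan2(-v[0],v[1])))
for y in (5.04,):
    y=np.radians(y); Y=np.array([-np.sin(y),np.cos(y)]);X=np.array([np.cos(y),np.sin(y)])
    c=np.array([.58155,.07467])
    eye=c-.045*X-.049*Y; print("eye by rect",eye,"lever off",c-.045*X-.045*Y)
    for u in((432,225),(415,160),(445,290)):
        L=ray(d,[px(*u)],.102)[0,:2]; print("lever",L,"travel",(L-c)@Y+.045,"x",(L-c)@X, "eye-ref",(L-e[:2])@Y-.004,(L-e[:2])@X)
    for q in (0,.018,.027,.036):
        print(q, proj(d,[np.r_[c-.045*X+(q-.045)*Y,.102]])*10-[2120,2050]+4.5)
E
```

```text
[0.5414247  0.02169835 0.061     ] [0.5321083  0.12251359 0.061     ] 0.10124478913256618
yaw slot 5.279743936128271
eye by rect [0.5410287  0.02190615] lever off [0.54067729 0.02589068]
lever [0.53638905 0.06134213] travel 0.03569110321762452 x -0.046157211435938386 eye-ref 0.03593288637359507 -0.0015334265250276657
lever [0.55238384 0.06431857] travel 0.03725087075968592 x -0.029962778955221415 eye-ref 0.03749265391565647 0.014661005955689302
lever [0.52055147 0.0593411 ] travel 0.03508915671405991 x -0.062109348921141186 eye-ref 0.035330939870030456 -0.01748556401023047
0 [[577.63666854 196.63793526]]
0.018 [[503.85201347 208.56725182]]
0.027 [[466.92233092 214.52353327]]
0.036 [[429.97082282 220.47370503]]
```

View pics/side1.png

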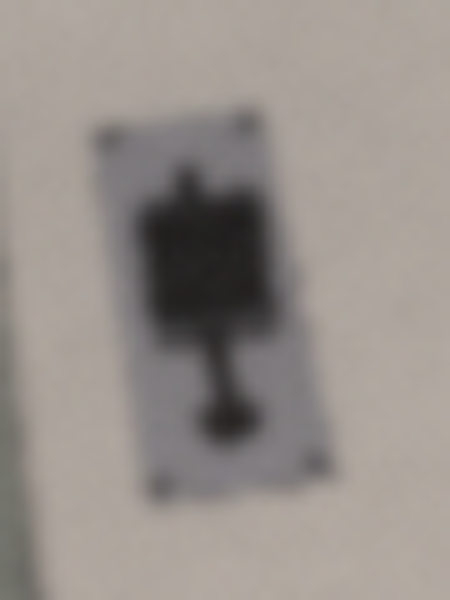

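Lever is in the second click (about 36 mm), and sealer yaw is about 5.1°. I'll shut the fingers, turn the tool so the 22 mm pad sides push along the slot, and go above the lever's +y side.

>>> arm_command(
  rows="50 90 0 0 0 10; 80 145 0 0 0 20; 110 200 0 0 0 30; 140 255 0 0 0 40; 170 310 0 0 0 50; 200 365 0 0 0 60; 230 420 0 0 0 70; 260 475 0 0 0 79; 290 530 0 0 0 82; 320 585 0 0 0 82; 350 640 0 0 0 82; 375 680 0 0 0 82",
  jaw=0,
  squeeze=20,
)

```text
t: 1.75
tool_pos: [0.5075, 0.0515, 0.3035]
tool_rot: [2.112, 2.325, -0.0]
contact_force: [1.1, -0.3, -0.5]
opening: -0.0
```

>>> arm_command(
  rows="14 20 0 0 0 0; 28 39 0 0 0 0; 28 39 0 0 0 0; 28 39 -40 0 0 0; 28 39 -80 0 0 0; 28 39 -100 0 0 0; 28 39 -100 0 0 0; 28 39 -100 0 0 0",
)

```text
t: 2.75
tool_pos: [0.5364, 0.0902, 0.2055]
tool_rot: [2.111, 2.323, 0.003]
contact_force: [0.6, 0.6, 0.2]
opening: 0.0003
```

```bash
python3 - <<'E'
from h import *
d=cam("side"); print(monitor.get_obs()["tool_pos"])
cv2.imwrite("pics/side2.png",cv2.resize(d["bgr"][110:260,150:350],None,fx=4,fy=4,interpolation=cv2.INTER_CUBIC))
E
```

```text
[0.53655921 0.09032432 0.2058054 ]
```

View pics/side2.png

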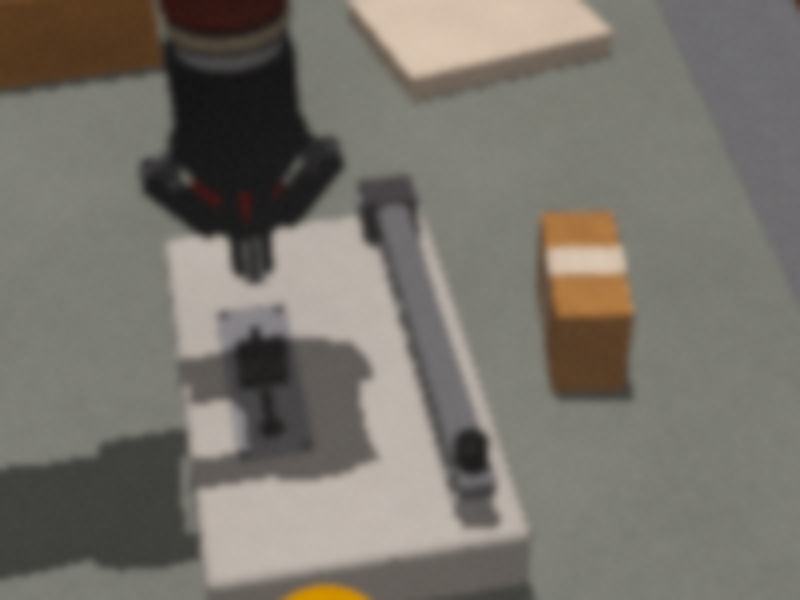

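Fingertips are shut above the +y side of the lever, clear of the jaws and lined up with the slot (tips at (252,275), lever at (262,360)). I'll descend.

>>> arm_command(
  rows="0 0 -20 0 0 0; 0 0 -40 0 0 0; 0 0 -52 0 0 0; 0 0 -53 0 0 0; 0 0 -53 0 0 0",
)

```text
t: 3.42
tool_pos: [0.5367, 0.0903, 0.1528]
tool_rot: [2.111, 2.323, 0.004]
contact_force: [0.0, -0.2, 0.4]
opening: -0.0
```

>>> arm_command(
  rows="0.3 -4 0 0 0 0; 0.7 -8 0 0 0 0; 0.8 -9 0 0 0 0; 0.9 -10 0 0 0 0; 1 -11 0 0 0 0; 1.1 -12 0 0 0 0; 1.2 -13 0 0 0 0; 1.2 -13 0 0 0 0",
)

```text
t: 4.42
tool_pos: [0.5378, 0.078, 0.1528]
tool_rot: [2.112, 2.324, 0.005]
contact_force: [-0.9, 5.4, 0.4]
opening: 0.0001
```

Contact at 5.4 N, as expected. Pushing on slowly.

>>> arm_command(
  rows="0.1 -1 0 0 0 0; 0.2 -2 0 0 0 0; 0.3 -3 0 0 0 0; 0.4 -4 0 0 0 0; 0.4 -5 0 0 0 0; 0.5 -6 0 0 0 0; 0.6 -7 0 0 0 0; 0.7 -8 0 0 0 0; 0.8 -9 0 0 0 0; 0.9 -10 0 0 0 0",
)

```text
t: 5.68
tool_pos: [0.5387, 0.0677, 0.1528]
tool_rot: [2.111, 2.323, 0.005]
contact_force: [0.0, -0.4, 0.9]
opening: 0.0002
```

```bash
cat > lev.py <<'E'
from h import *
import sys
d=cam("side"); y=np.radians(5.1); Y=np.array([-np.sin(y),np.cos(y)]); o=np.array([.5408,.0258])
p=monitor.get_obs(); print("finger-17 travel mm",((p["tool_pos"][:2]-o)@Y-.017)*1000,p["contact_force"])
big=cv2.resize(d["bgr"][165:245,180:260],None,fx=7,fy=7,interpolation=cv2.INTER_CUBIC)
for q in (0,.018,.036,.054):   # near (-y) top edge of lever per click
    X=np.array([np.cos(y),np.sin(y)])
    P=[np.r_[o+(q-.006)*Y+s*X,.102] for s in (-.017,.017)]
    uv=(proj(d,P)-[180,165]+.5)*7
    cv2.line(big,*[tuple(int(v) for v in a) for a in uv],(0,0,255) if q!=.054 else (0,200,0),1)
cv2.imwrite(sys.argv[1],big)
E
python3 lev.py pics/l1.png
```

```text
finger-17 travel mm 24.84691446313838 [-0.17955933 -0.53533144 -0.34847789]
```

View pics/l1.png

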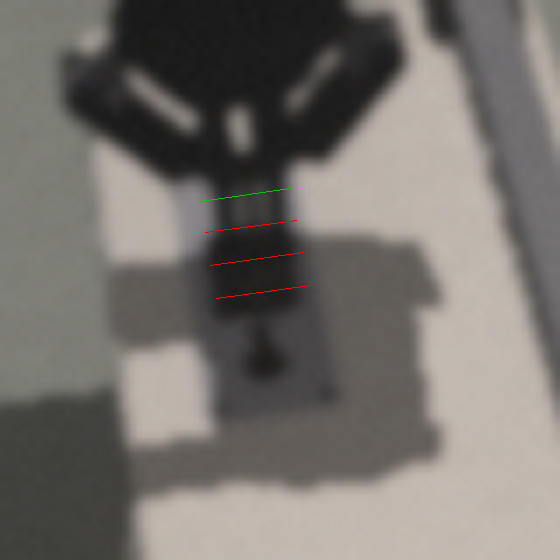

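The force has dropped to zero and the lever has snapped ahead to click 1, with its front edge near the second line from the bottom. I'll push on towards off.

>>> arm_command(
  rows="0.2 -2 0 0 0 0; 0.4 -4 0 0 0 0; 0.5 -6 0 0 0 0; 0.6 -7 0 0 0 0; 0.7 -8 0 0 0 0; 0.8 -9 0 0 0 0; 0.9 -10 0 0 0 0; 1 -11 0 0 0 0; 1.1 -12 0 0 0 0",
)

```text
t: 6.85
tool_pos: [0.5398, 0.0559, 0.1528]
tool_rot: [2.112, 2.324, 0.005]
contact_force: [0.6, 3.0, 1.6]
opening: -0.0002
```

>>> arm_command(
  rows="0.1 -1 0 0 0 0; 0.2 -2 0 0 0 0; 0.3 -3 0 0 0 0; 0.4 -4 0 0 0 0; 0.4 -5 0 0 0 0; 0.4 -5 0 0 0 0",
)

```text
t: 7.6
tool_pos: [0.5403, 0.0506, 0.1528]
tool_rot: [2.111, 2.323, 0.005]
contact_force: [0.4, -0.9, 0.2]
opening: -0.0001
```

Snapped again. Now I'll creep up until the lever touches its off stop.

>>> arm_command(
  rows="0.2 -2 0 0 0 0; 0.4 -4 0 0 0 0; 0.5 -6 0 0 0 0; 0.6 -7 0 0 0 0; 0.6 -7 0 0 0 0",
)

```text
t: 8.22
tool_pos: [0.5409, 0.0435, 0.1528]
tool_rot: [2.111, 2.323, 0.005]
contact_force: [-0.1, -0.5, -0.1]
opening: -0.0003
```

>>> arm_command(
  rows="0 -0.5 0 0 0 0; 0.1 -1 0 0 0 0; 0.1 -1 0 0 0 0",
)

```text
t: 8.6
tool_pos: [0.5409, 0.0429, 0.1528]
tool_rot: [2.112, 2.324, 0.005]
contact_force: [-1.3, 2.9, 0.3]
opening: 0.0003
```

```bash
python3 lev.py pics/l2.png
```

```text
finger-17 travel mm 0.018761156713339305 [-0.43748376  2.54397748  0.90545428]
```

View pics/l2.png

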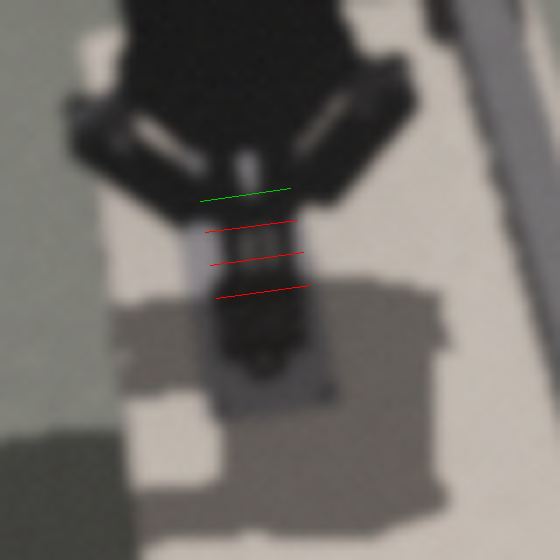

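Lever is at off: finger-derived travel is 0.0 mm with 2.5 N contact, and the front edge sits on the off line. I'll hop over to the -y side.

>>> arm_command(
  rows="-0.3 3 0 0 0 0; -0.4 5 0 0 0 0; -0.4 5 25 0 0 0; -0.4 5 50 0 0 0; -0.4 5 50 0 0 0; 1 -15 50 0 0 0; 3 -35 50 0 0 0; 4 -44 50 0 0 0; 4 -44 50 0 0 0; 4 -44 25 0 0 0; 4 -44 0 0 0 0; 4 -44 0 0 0 0",
)

```text
t: 10.15
tool_pos: [0.5432, -0.0007, 0.1503]
tool_rot: [-2.111, -2.323, -0.001]
contact_force: [0.8, -0.3, -0.0]
opening: -0.0002
```

>>> arm_command(
  rows="0 0 0 0 0 0; 0 0 0 0 0 0",
)

```text
t: 10.4
tool_pos: [0.5438, -0.0006, 0.1514]
tool_rot: [-2.111, -2.324, -0.002]
contact_force: [-0.0, -0.1, -0.4]
opening: -0.0004
```

```bash
python3 lev.py pics/l3.png
```

```text
finger-17 travel mm -43.60494633505829 [-0.26879339  0.42724066  0.11022053]
```

>>> arm_command(
  rows="-0.3 3 0 0 0 0; -0.5 6 0 0 0 0; -0.7 8 0 0 0 0; -0.8 9 0 0 0 0; -0.9 10 0 0 0 0; -1 11 0 0 0 0; -1.1 12 0 0 0 0; -1.2 13 0 0 0 0; -1.2 14 0 0 0 0; -1.3 15 0 0 0 0",
)

```text
t: 11.7
tool_pos: [0.5425, 0.0141, 0.1515]
tool_rot: [-2.112, -2.324, -0.002]
contact_force: [-0.6, -3.2, 0.1]
opening: -0.0001
```

>>> arm_command(
  rows="-0.1 1 0 0 0 0; -0.2 2 0 0 0 0; -0.3 3 0 0 0 0; -0.4 4 0 0 0 0; -0.4 5 0 0 0 0; -0.4 5 0 0 0 0",
)

```text
t: 12.45
tool_pos: [0.5421, 0.0194, 0.1514]
tool_rot: [-2.111, -2.324, -0.003]
contact_force: [0.0, 0.2, 0.7]
opening: 0.0
```

```bash
python3 lev.py pics/l4.png
```

```text
finger-17 travel mm -23.558129158053333 [ 0.39222901  0.44207683 -0.05574184]
```

View pics/l4.png

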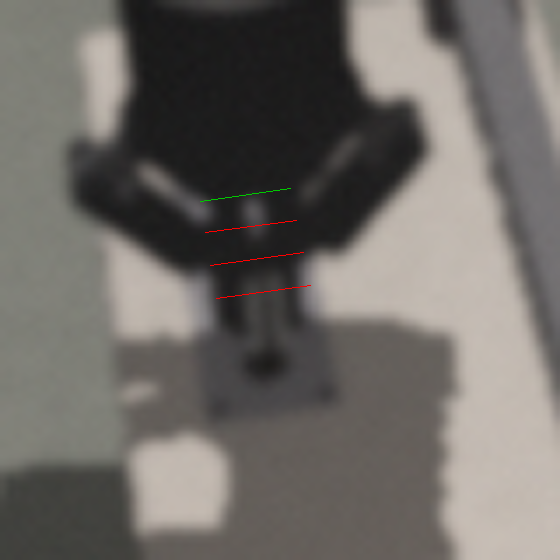

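First click: it resisted, then let go. The view is hidden by the gripper, so the force and position readings do the counting. Next is click 2.

>>> arm_command(
  rows="-0.2 2 0 0 0 0; -0.4 4 0 0 0 0; -0.5 6 0 0 0 0; -0.6 7 0 0 0 0; -0.7 8 0 0 0 0; -0.8 9 0 0 0 0; -0.9 10 0 0 0 0; -0.9 10 0 0 0 0",
)

```text
t: 13.5
tool_pos: [0.5413, 0.0286, 0.1515]
tool_rot: [-2.112, -2.325, -0.001]
contact_force: [1.0, -5.1, -0.1]
opening: -0.0004
```

>>> arm_command(
  rows="-0.1 1 0 0 0 0; -0.2 2 0 0 0 0; -0.3 3 0 0 0 0; -0.4 4 0 0 0 0; -0.4 5 0 0 0 0; -0.5 6 0 0 0 0; -0.6 7 0 0 0 0; -0.6 7.5 0 0 0 0; -0.6 7.5 0 0 0 0",
)

```text
t: 14.62
tool_pos: [0.5406, 0.0365, 0.1515]
tool_rot: [-2.112, -2.324, -0.001]
contact_force: [0.2, -0.6, -0.2]
opening: -0.0002
```

Finger-equivalent travel is 27.7 mm and the force is about 0. I'll check for free motion before contact at about 36, so that near-midway isn't mistaken for a snap.

>>> arm_command(
  rows="-0.2 2 0 0 0 0; -0.3 4 0 0 0 0; -0.5 6 0 0 0 0; -0.5 6 0 0 0 0",
)

```text
t: 15.12
tool_pos: [0.5401, 0.0426, 0.1515]
tool_rot: [-2.112, -2.325, -0.001]
contact_force: [0.5, -0.4, -0.6]
opening: 0.0003
```

>>> arm_command(
  rows="-0.1 1 0 0 0 0; -0.2 2 0 0 0 0; -0.3 3 0 0 0 0; -0.3 4 0 0 0 0; -0.3 4 0 0 0 0",
)

```text
t: 15.75
tool_pos: [0.5398, 0.0459, 0.1515]
tool_rot: [2.112, 2.325, -0.001]
contact_force: [-0.4, -4.8, 0.5]
opening: 0.0001
```

Contact at 37 mm equivalent with 4.8 N, so it is in click 2. Last push goes just past the 45 mm midpoint.

>>> arm_command(
  rows="-0.1 1 0 0 0 0; -0.2 2 0 0 0 0; -0.3 3 0 0 0 0; -0.4 4 0 0 0 0; -0.4 5 0 0 0 0; -0.5 6 0 0 0 0; -0.6 7 0 0 0 0; -0.7 8 0 0 0 0; -0.7 8.7 0 0 0 0; -0.7 8.7 0 0 0 0",
)

```text
t: 17.0
tool_pos: [0.5391, 0.0549, 0.1515]
tool_rot: [-2.112, -2.325, 0.0]
contact_force: [-0.4, -0.1, -1.0]
opening: -0.0002
```

>>> arm_command(
  rows="-0.1 1 0 0 0 0; -0.2 2 0 0 0 0; -0.2 2 0 0 0 0",
)

```text
t: 17.38
tool_pos: [0.5389, 0.057, 0.1515]
tool_rot: [-2.112, -2.326, 0.0]
contact_force: [0.8, -0.3, -0.9]
opening: 0.0
```

Equivalent is 48 mm with no force, so it snapped to click 3. I'll back off, lift clear, move towards the robot and check from above.

>>> arm_command(
  rows="0.4 -5 0 0 0 0; 0.9 -10 0 0 0 0; 0.9 -10 30 0 0 0; 0.9 -10 70 0 0 0; 0.9 -10 120 0 0 0; 1 -10 150 0 0 0; -30 -30 150 0 0 0; -70 -70 150 0 0 0; -100 -120 150 0 0 0; -120 -170 150 0 0 0; -130 -220 150 0 0 0; -130 -220 150 0 0 0",
)

```text
t: 18.88
tool_pos: [0.408, -0.1657, 0.3017]
tool_rot: [2.119, 2.319, -0.001]
contact_force: [0.0, 0.3, -0.6]
opening: 0.0002
```

>>> arm_command(
  rows="-20 -50 0 0 0 0; -40 -100 0 0 0 0; -60 -150 0 0 0 0; -60 -150 0 0 0 0; -60 -150 0 0 0 0",
)

```text
t: 19.5
tool_pos: [0.3484, -0.315, 0.3014]
tool_rot: [-2.118, -2.319, -0.001]
contact_force: [-0.5, -0.3, -0.4]
opening: 0.0002
```

```bash
python3 lev.py pics/l5.png; python3 - <<'E'
from h import *
d=cam("top"); cv2.imwrite("pics/top5.png",np.hstack([cv2.resize(d["bgr"][100:270,130:400],(760,478))]))
im=d["bgr"]; k=(im[205:255,212:292].max(2)<75); ys,xs=np.nonzero(k); c=np.bincount(xs,minlength=80); print(c+0)
y=np.radians(5.1); Y=np.array([-np.sin(y),np.cos(y)]); o=np.array([.5408,.0258])
for q in (.036,.054,.072): print(q,proj(d,[np.r_[o+q*Y,.102]])[0]-[212,205])
E
```

```text
finger-17 travel mm -338.9741489366919 [ 0.64171883 -0.07676598  0.3605479 ]
[ 0  0  0  0  0  0  0  0  0  0  0  0  0  0  0  0  0  0  0  0  0  1  0  0
  0  0  0  1  1  1  1  0  1  1  9 12 13 12  8  3  1  1  0  0  0  1  1  1
  0  0  0  0  0  0  0  0  2  3  5  5  3  0  0  0  0  0  0  0  0  0  0  0
  0  0  0  0  0  0  0  0]
0.036 [42.5835858  21.55939479]
0.054 [35.18902535 22.75513111]
0.072 [27.78847076 23.94796598]
```

View pics/top5.png

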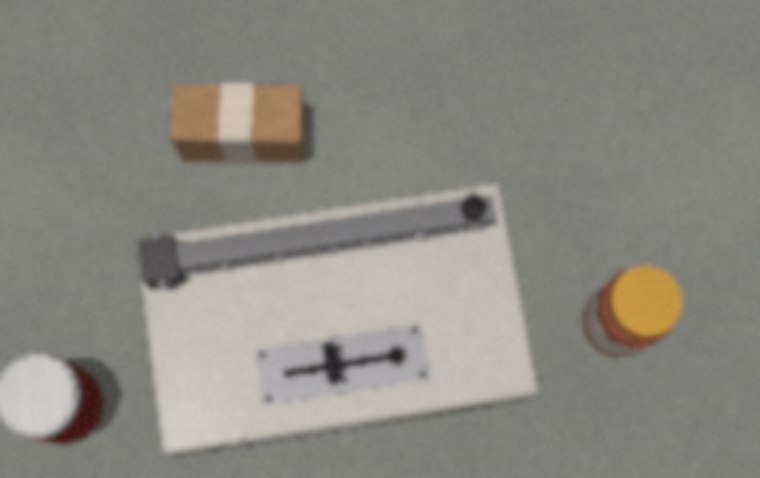

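View pics/l5.png

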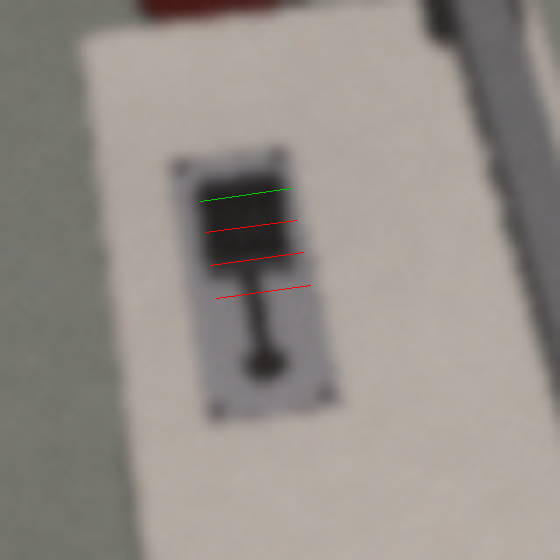

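The lever's dark band is centred near column 35.8, against 35.2 predicted for 54 mm (42.6 for 36 mm). The can, jar and carton look unmoved, so I'll hand in.

```bash
python3 -c "
from station import workorder; print(workorder.finish_job())"
```

```text
the job is handed in; nothing more can be done
None
```

The lever is resting in the third click from off, and the job is handed in; no verdict was reported. I used shut fingertips only, pushing slowly.

- **Back to off:** The lever started in the second click, at about 36 mm. I pushed it back through the first click to the off stop. There the finger position read 0.0 mm of travel with 2.5 N of contact, and the side view agreed.
- **Out to the third click:** From the other side I felt each click resist with 3 to 5 N and then let go. I stopped at about 48 mm finger-equivalent travel, once the third snap had carried the lever ahead of the fingers.
- **Final checks:** With the arm clear, the top view puts the lever within about 2 mm of 54 mm, and the side view agrees. The can, jar and carton look unmoved by eye, though I did not re-measure them. The highest contact force read at the end of a move was about 5.4 N, and the arm was done by about 20 s.
- **Limits:** While I was pushing out from off, the gripper hid the lever. The clicks were counted from force and position, and the count was confirmed by picture only at the end. No checks failed or disagreed.

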